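Crack open the stuck lid of the saw's coolant tank

ROBOT

A 7-joint arm with a two-finger parallel gripper is mounted at the origin on the work surface. World frame = base frame: x ahead of the robot, y to its left, z up, the work surface at z = 0. Lengths are in m, angles in rad, forces in N, time in s.
With the tool pointing down it reaches from about 0.4 to 0.875 m from the base axis. Payload 19.3 kg.
Tool frame: the origin (TCP) lies midway between the tips of the shut fingers; the grasp point (between the pads) lies 19 mm behind it; z points along the fingers, y is the direction in which the jaws open and shut (so a half turn about z gives the same grasp; the last joint's range is limited). The gripper opens to 85 mm and grips with 20 to 120 N. Pads are 22 mm wide; open, the fingers measure 114 mm over their backs; the gripper's body (76 mm by 85 mm) begins 54 mm behind the grasp point. The pads swing forward as they close: fully open they stand 13 mm farther back than shut.
Start: joints at [1.095, 0.521, -0.036, 1.599, 0.021, 1.021, -0.113], TCP at [0.247, -0.574, 0.231] pointing down, gripper open.
Joint ranges: [-2.91, 2.91], [-0.3, 2.13], [-1.5, 1.42], [0.17, 2.43], [-1.26, 4.41], [0.16, 1.93], [-2.52, 2.52]. Speed limits (rad/s): [1.89, 1.89, 2.39, 2.39, 3.01, 3.01, 3.01].

INTERFACE

Orientations are given as [roll, pitch, yaw] about the fixed x, y, z axes, in that order (R = Rz(yaw) Ry(pitch) Rx(roll)).
In Python, from workcell import telemetry, cams, workorder gives the robot as it stands. The module is installed in compiled form; this text tells all that it offers.
- The arm moves only by the tool apply_moves, never from a script. Its argument "steps" is a list of rows, each a list of 4 numbers: the shift along the tool's x, y, z in cm, then the turn about the tool's z in rad. A call has exactly 10 rows; each row is the pose to reach, as a shift and turn from the pose commanded when the call began, along the tool's axes at that moment; what a row does not reach only later rows make up. A row lasts 1/12 s, in which the tool goes at most 41.7 mm and 7.16 degrees, less where a joint would pass 70% of its speed; a pose out of reach is approached as far as the arm can. A call with a gripper value outside its range is refused whole. "claw" is the closure, from 0 (fully open) to 1 (shut), set as the call begins (left out, the last holds). The fingers move at their own pace and stop on an object; "force" is the grip in N (left out, the last holds). Time passes only in rows, so rows that repeat a pose let the fingers close, or fill a call up. It gives the time, the measured TCP pose, the force and the opening at its end, in the units of the state.
- telemetry.observe(): the state, without advancing time (a new reading comes with each control period).
- cams.grab_frame(name): name is "side" or "top" or "wrist"; returns a dict with "color" (480x640x3 uint8, red, green, blue), "mtx" (3x3 intrinsics, pixels), "eye" and "orientation" of the camera in the world; the wrist camera has in their place "T_tool_cam" (4x4, takes a point from camera to tool coordinates, whose origin is the TCP and whose axes are the flange's). Camera axes: x right, y down, z forward; pixel columns grow to the right and rows downward; lengths in m; the calibration is good to about 2 mm. A picture is of the moment at which its call begins: read the wrist's pose just before it. There is no depth.
- workorder.job_done(): hands the job in, once; it reports no verdict.
Trained networks look in the newest picture that a camera, given by its name, has taken for a name from the list of things; names that differ only in an ending like _2 or _b are one class to them, and where a whole thing is asked for, a point or a joint stands for the part that bears it (a point fixed in the world has none). Each returns a list of dicts, best first, with "score" (0 to 1); they miss things now and then, are a little off and sometimes report something else, mostly with a low value. They report only what shows in the picture. A call takes as long as a camera call. They do not tell look-alikes from the thing itself.
- cams.find_in(camera, name): "box" ([left, top, width, height] in pixels, round what is visible of it).
- cams.pinpoint(camera, name): "uv" ([column, row] in pixels: a listed point, or the origin of a listed thing).
The state is a dict: "clock": time; "qpos": joint angles; "qd": joint speeds; "joint_efforts": joint torques, N m; "position": TCP position; "tool_rot": TCP orientation; "force": force on the tool from outside, world axes, zero at the start; "moment": the same for the moment, N m; "grip_width": finger opening in m.
Only numpy, scipy, OpenCV 4.12 (cv2) and the standard library are available. Lean on these libraries where they do the work, as an engineer would, in place of code of your own. Each camera call takes 0.05 s, during which the arm holds its last target. There are 200 camera calls.

TASK

The band saw's coolant tank needs a look inside, but its hinged lid is stuck to its gasket and a thin plastic sample cup stands on it. Lift the cup off without squeezing it hard, stand it upright in the shallow steel tray, without dropping it, and let go of it; then take the lid by its bar handle, break it free of the sticky seal without letting it fly up past 25 degrees, and finish while still holding it still and slightly open at about 10 degrees, with the cup still standing in the tray and the other things on the bench left alone.

Things in the scene. Friction and masses are not known exactly. Their poses are not given: they have to be found in the camera images.
- tank: Coolant tank, a painted grey steel box fixed to the bench, 200 (x) by 180 (y) by 110 mm high, closed by a flat aluminium lid. Origin at the centre of its underside, on the bench; its +x points from the handle side to the hinge side, z up. Its yaw and place vary. The closed lid's plate (206 by 184 mm, 8 mm thick) has its upper face 122 mm above this origin.
- lid (a joint): Lid angle in rad, 0 = shut on its gasket, growing as the handle side rises (10 degrees = 0.175; stop at 0.5). The lid weighs about 0.6 kg and falls shut when let go. The sticky seal holds it shut until about 14 to 20 N of upward pull at the handle (lid's weight included); the pull needed then drops, to about half by 6 degrees and to a few newtons by 10 degrees, so the lid tends to jump.
- lid_handle (a point): Middle of the lid's bar handle: a round steel bar, 12 mm in diameter, lying along the tank's y, 100 mm long between its two posts; its axis is 50 mm above the hinge line and 42 mm above the lid's upper face, 180 mm from the hinge line towards the tank's -x. It moves with the lid.
- lid_hinge (a point): Middle of the lid's hinge line, at the lid's underside level (114 mm above the tank's origin), 104 mm from the tank's origin along its +x; the hinge line runs along the tank's y. Does not move.
- cup_center (a point): Centre, half-way up, of the thin-walled white plastic sample cup, open at the top, 85 mm high, 52 mm in diameter at the foot and 56 mm at the rim, wall 3 mm, about 80 g. It starts upright on the lid, between handle and hinge. z is its axis. The two pads together must not press on it with more than 100 N in sum (50 N per finger).
- tray: Shallow square steel tray, open on top, 130 by 130 mm, 16 mm high, walls and floor 4 mm, fixed on the bench to the left or right of the tank. Origin at the centre of its underside.
- billet: Bystander: upright aluminium bar offcut, 60 mm in diameter, 70 mm high, on the side of the tank opposite the tray. Origin at the centre of its underside.
- oilcan: Bystander: closed grey plastic bottle, 64 mm in diameter, 160 mm high, standing beyond and beside the tank. Origin at the centre of its underside.
- wrench: Bystander: steel wrench about 200 mm long, lying on the bench beyond the tank. Origin on its underside.
There are look-alikes about, which are no part of the job. Leave any red look-alike of the part that bears cup_center alone.

How it is judged:
On the way, in this order (a step that is already met when the one before it is completed fails the run):
1. the cup stands upright in the tray, let go, with the lid still shut (x of cup_center in the frame of tray between -0.045 and 0.045 m and y of cup_center in the frame of tray between -0.045 and 0.045 m and z of cup_center in the frame of tray below 0.052 m and angle between cup_center's own z axis and vertical below 0.1 rad and contact force between the fingers and cup below 0.1 N and value of joint lid below 0.02 rad), for 0.2 s.
2. the lid is broken free of its seal by the gripper (value of joint lid above 0.07 rad and contact force between the fingers and tank above 0.5 N), for 0.1 s.
At the end, for the whole second after the job is handed in: The gripper holds the lid still at 10 degrees, within 4 degrees either way (0.105 to 0.245 rad), nothing else propping it; the cup stands upright and untouched on the floor of the tray, its axis within 45 mm of the tray's middle along each side (value of joint lid between 0.105 and 0.245 rad and velocity of joint lid between -0.05 and 0.05 rad/s and contact force between the fingers and tank above 0.5 N and x of cup_center in the frame of tray between -0.045 and 0.045 m and y of cup_center in the frame of tray between -0.045 and 0.045 m and z of cup_center in the frame of tray below 0.052 m and angle between cup_center's own z axis and vertical below 0.1 rad and contact force between the fingers and cup below 0.1 N and contact force between each of cup, billet, oilcan, wrench and tank below 0.1 N); the arm keeps its last pose, push and grip.
It fails at once if the cup is squeezed with more than 100 N (both pads summed) (contact force between the fingers and cup above 100 N).
It fails at once if the cup is dropped or thrown: it moves faster than 0.35 m/s while no finger touches it (contact force between the fingers and cup below 0.05 N and linear speed of cup above 0.35 m/s).
It fails at once if the lid flies up past 25 degrees (value of joint lid above 0.44 rad).
It fails at once if a bystander is moved by more than 25 mm (distance of any of billet, oilcan, wrench from where it was at the start of the episode above 0.025 m).
It also fails if it takes over 54 s, if anything falls off the work surface, if the arm or the gripper's body presses on something with over 40 N, if the wrist force passes 120 N, or if a joint passes its speed limit or range.

## Working session

There is one attempt and no reset: what is moved stays moved. The work goes in short steps, Python scripts to look and compute and a tool call to move; the robot and the scene stay as the last step left them, time stands still between calls to the robot, and variables do not carry over. Pictures are saved under pics/ and viewed, about 8 in all and at most 12, crops included, and the job is handed in when it is done.

Besides the shell and the picture viewer there is one more tool, called after "Emit:" by a JSON object that holds its "op" and its "data", one argument or row to a line. apply_moves: Moves the arm, as the interface text tells. Its arguments: {"type":"object","properties":{"steps":{"type":"array"},"claw":{"type":"number"},"force":{"type":"number"}},"required":["steps"]}

```bash
mkdir -p pics; cat > h.py <<'E'
import numpy as np, cv2
from scipy.spatial.transform import Rotation as R
from workcell import telemetry, cams, workorder
def rot(o):
    o=np.array(o,float)
    if o.shape==(3,3): return o
    return (R.from_quat(o) if o.size==4 else R.from_euler('xyz',o)).as_matrix()
def grab(n):
    s=telemetry.observe(); f=cams.grab_frame(n); K=np.array(f['mtx'])
    if n=='wrist':
        T=np.array(f['T_tool_cam']); Rt=rot(s['tool_rot'])
        Rc=Rt@T[:3,:3]; e=Rt@T[:3,3]+np.array(s['position'])
    else: Rc=rot(f['orientation']); e=np.array(f['eye'])
    return f['color'],K,Rc,e
def ray(K,Rc,uv): 
    d=Rc@np.linalg.solve(K,[uv[0],uv[1],1.]); return d/np.linalg.norm(d)
def onz(K,Rc,e,uv,z):
    d=ray(K,Rc,uv); return e+d*(z-e[2])/d[2]
def proj(K,Rc,e,p):
    q=K@(Rc.T@(np.array(p)-e)); return q[:2]/q[2]
def tri(obs):
    A=np.zeros((3,3));b=np.zeros(3)
    for e,d in obs:
        P=np.eye(3)-np.outer(d,d);A+=P;b+=P@e
    x=np.linalg.solve(A,b)
    return x,[float(np.linalg.norm((np.eye(3)-np.outer(d,d))@(x-e))) for e,d in obs]
def save(n,im): cv2.imwrite('pics/'+n,im[:,:,::-1])
E
python3 - <<'E'
from h import *
np.set_printoptions(precision=4,suppress=True)
s=telemetry.observe();print({k:np.round(v,3).tolist() for k,v in s.items()})
ims=[]
for c in('top','side'):
    im,K,Rc,e=grab(c);ims.append(im);print(c,e,Rc.tolist(),K[0,0])
    for n in('tank','lid_handle','lid_hinge','cup_center','tray','billet','oilcan','wrench'):
        print(n,[(np.round(d['uv']).tolist(),round(d['score'],2)) for d in cams.pinpoint(c,n)][:4],[(np.round(d['box']).tolist(),round(d['score'],2)) for d in cams.find_in(c,n)][:3] if n!='lid_hinge' else '')
    save(c+'0.png',im)
E
```

```text
{'clock': 0.0, 'qpos': [1.095, 0.522, -0.036, 1.6, 0.021, 1.021, -0.113], 'qd': [0.001, 0.0, 0.0, 0.001, 0.0, -0.002, -0.0], 'joint_efforts': [-0.001, -92.712, 1.979, -36.993, 0.018, 0.008, 0.0], 'position': [0.247, -0.574, 0.231], 'tool_rot': [-3.14, 0.0, 0.406], 'force': [0.262, 1.208, -0.19], 'moment': [-0.055, 0.008, -0.018], 'grip_width': 0.085}
top [ 0.4035 -0.0114  1.2404] [[-0.007841621711028925, -0.9861975856114136, 0.16538691333705835], [-0.9999547236969242, 0.006841909603180705, -0.006613533789884732], [0.005390688745342584, -0.1654312860591987, -0.9862065858975241]] 511.2400682125924
tank [([323.0, 252.0], 0.75)] []
lid_handle [([312.0, 280.0], 0.94), ([323.0, 252.0], 0.55)] [([273.0, 193.0, 100.0, 110.0], 0.62)]
lid_hinge [([334.0, 197.0], 0.77)] 
cup_center [([336.0, 224.0], 0.76), ([352.0, 161.0], 0.7)] [([324.0, 207.0, 24.0, 30.0], 0.82), ([341.0, 145.0, 23.0, 32.0], 0.81)]
tray [([445.0, 306.0], 0.65)] [([410.0, 272.0, 70.0, 70.0], 0.58)]
billet [([186.0, 318.0], 0.97), ([444.0, 307.0], 0.24)] [([166.0, 305.0, 31.0, 28.0], 0.93)]
oilcan [([410.0, 190.0], 0.79)] [([39
[... 269 characters left out ...]
6526972728981584, -0.8070971735950719, -0.5901872682015955]] 523.1367077693304
tank [([312.0, 297.0], 0.83)] [([246.0, 213.0, 125.0, 124.0], 0.97)]
lid_handle [([273.0, 230.0], 0.67)] [([247.0, 212.0, 121.0, 79.0], 0.79)]
lid_hinge [([385.0, 245.0], 0.61), ([365.0, 264.0], 0.59)] 
cup_center [([335.0, 237.0], 0.66), ([420.0, 298.0], 0.59)] [([405.0, 270.0, 30.0, 53.0], 0.72)]
tray [([246.0, 421.0], 0.63)] [([197.0, 375.0, 101.0, 95.0], 0.62)]
billet [([246.0, 216.0], 0.75), ([405.0, 375.0], 0.23)] [([235.0, 188.0, 20.0, 37.0], 0.69)]
oilcan [([401.0, 377.0], 0.82), ([247.0, 420.0], 0.41)] [([386.0, 303.0, 44.0, 87.0], 0.92)]
wrench [([385.0, 244.0], 0.72)] [([372.0, 238.0, 52.0, 9.0], 0.78)]
```

```bash
python3 - <<'E'
from h import *
np.set_printoptions(precision=4,suppress=True)
t=grab('top');s=grab('side')
def T(n,a,b): print(n,*tri([(t[3],ray(t[1],t[2],a)),(s[3],ray(s[1],s[2],b))]))
T('tank',(323,252),(312,297));T('handle',(312,280),(273,230));T('hinge',(334,197),(365,264));T('cup',(336,224),(335,237));T('cup2',(352,161),(420,298))
T('tray',(445,306),(246,421));T('billet',(186,318),(246,216));T('oil',(410,190),(401,377));T('wr',(250,174),(385,244))
a=cv2.resize(t[0][120:360,140:500],(800,533),interpolation=cv2.INTER_CUBIC);save('top_c.png',a)
b=cv2.resize(s[0][170:490,180:460],(525,600),interpolation=cv2.INTER_CUBIC);save('side_c.png',b)
E
```

```text
tank [ 0.569  -0.0205  0.0014] [0.001411355912533353, 0.0014113559125333002]
handle [0.4937 0.0049 0.1583] [0.004045365403553507, 0.004045365403553617]
hinge [ 0.6781 -0.046   0.1023] [0.005200651633016576, 0.005200651633016553]
cup [ 0.6111 -0.0472  0.1699] [0.0033794068309520447, 0.0033794068309517793]
cup2 [ 0.7815 -0.0921  0.0459] [0.005038220579934764, 0.0050382205799346805]
tray [ 0.4401 -0.3124  0.0007] [0.0027802995833724007, 0.0027802995833725594]
billet [0.4144 0.3085 0.0006] [0.0007495144551283225, 0.0007495144551282932]
oil [ 0.7198 -0.2398 -0.0044] [0.006411346682774689, 0.006411346682774589]
wr [ 0.7616  0.1613 -0.0043] [0.008503059712026041, 0.008503059712026029]
```

View pics/top_c.png

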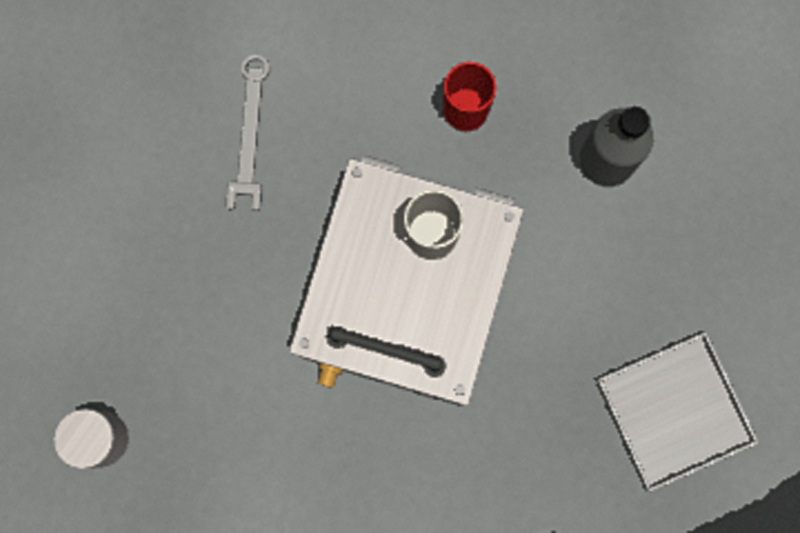

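View pics/side_c.png

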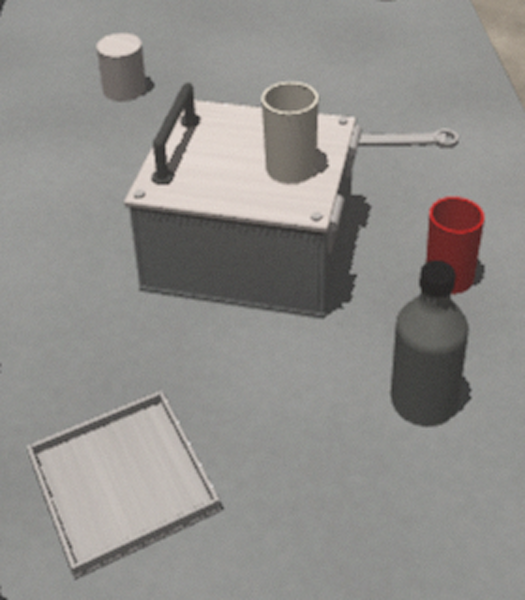

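The white/grey cup on the lid is at top-camera pixel (336,224), and the red look-alike stands behind the tank at (352,161). I want the white one: it is on the lid between handle and hinge. The tray is at (445,306), right of the tank. The handle bar is at (312,280).

```bash
cat >> h.py <<'E'
def delta(target,yaw,cur=None,cyaw=None):
    s=telemetry.observe()
    c=np.array(s['position'] if cur is None else cur); y=s['tool_rot'][2] if cyaw is None else cyaw
    d=np.array(target)-c
    return np.round([100*(np.cos(y)*d[0]+np.sin(y)*d[1]),100*(np.sin(y)*d[0]-np.cos(y)*d[1]),-100*d[2],-((yaw-y+np.pi)%(2*np.pi)-np.pi)],3)
E
python3 -c "
from h import *
print(delta([.43,-.31,.33],.85),delta([.55,-.03,.33],1.29,[.43,-.31,.33],.85))"
```

```text
[ 27.274 -17.044  -9.869  -0.444] [28.956 -9.464 -0.    -0.44 ]
```

Emit:
{"op": "apply_moves", "data": {
  "steps": [
    [2, -1.3, -2, -0.05],
    [5, -3.1, -4, -0.1],
    [8.2, -5.1, -6, -0.15],
    [11.4, -7.1, -8, -0.2],
    [14.6, -9.1, -9.9, -0.25],
    [17.8, -11.1, -9.9, -0.3],
    [21, -13.1, -9.9, -0.35],
    [24, -15, -9.9, -0.4],
    [26, -16.3, -9.9, -0.44],
    [27.3, -17, -9.9, -0.444]
  ],
  "claw": 0,
  "force": 25
}}

```text
clock: 2.53
position: [0.432, -0.3074, 0.3306]
tool_rot: [3.141, -0.001, 0.856]
force: [-0.0, 0.1, -0.4]
grip_width: 0.0854
```

Emit:
{"op": "apply_moves", "data": {
  "steps": [
    [2.5, -0.8, 0, -0.05],
    [5.5, -1.8, 0, -0.1],
    [9, -2.9, 0, -0.15],
    [12.5, -4.1, 0, -0.2],
    [16, -5.2, 0, -0.25],
    [19.5, -6.4, 0, -0.3],
    [23, -7.5, 0, -0.35],
    [26, -8.5, 0, -0.4],
    [28, -9.2, 0, -0.44],
    [29, -9.5, 0, -0.44]
  ]
}}

```text
clock: 3.37
position: [0.5512, -0.0266, 0.3303]
tool_rot: [-3.142, -0.001, 1.295]
force: [-0.0, -0.4, 0.2]
grip_width: 0.0847
```

```bash
python3 - <<'E'
from h import *
np.set_printoptions(precision=4,suppress=True)
im,K,Rc,e=grab('wrist');s=telemetry.observe();print(s['clock'],s['position'],s['tool_rot'],s['force'],'cam',e,Rc[:,2])
for n,z in(('tank',0),('lid_handle',.164),('lid_hinge',.114),('cup_center',.1645)):
    for d in cams.pinpoint('wrist',n)[:3]: print(n,np.round(d['uv']),round(d['score'],2),onz(K,Rc,e,d['uv'],z)[:2])
for d in cams.find_in('wrist','cup_center'):print(d)
save('w1.png',im)
E
```

```text
3.4167 [ 0.5514 -0.0262  0.3302] [-3.1414 -0.0013  1.2932] [-0.6035  2.0143 -1.1434] cam [0.5728 0.0457 0.4728] [-0.0806 -0.2859 -0.9548]
tank [325. 174.] 0.89 [ 0.5685 -0.0199]
tank [294. 379.] 0.62 [ 0.4397 -0.3088]
lid_handle [242. 194.] 0.57 [0.4977 0.0053]
lid_hinge [438. 192.] 0.91 [ 0.6721 -0.052 ]
cup_center [518. 184.] 0.89 [ 0.724  -0.0494]
cup_center [388. 215.] 0.67 [ 0.6131 -0.046 ]
{'box': [480.8, 160.5, 84.5, 56.5], 'score': 0.69}
{'box': [355.1, 177.9, 84.0, 81.5], 'score': 0.67}
```

View pics/w1.png

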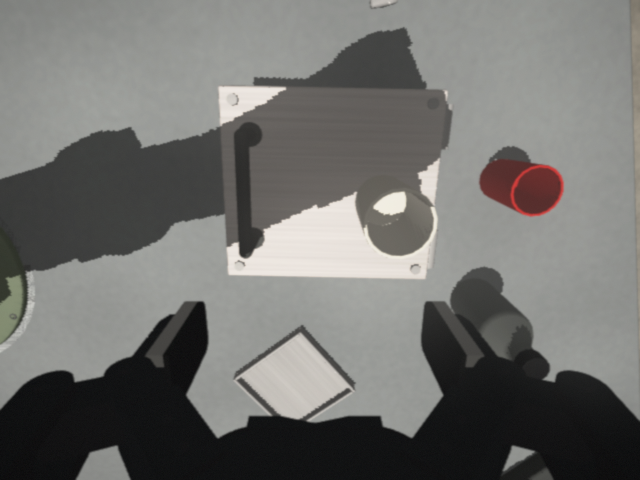

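The white cup's rim is centred near (400,217) in the wrist view, the red one's at (537,188). The bar runs from (249,133) to (247,248).

```bash
python3 - <<'E'
from h import *
np.set_printoptions(precision=4,suppress=True)
im,K,Rc,e=grab('wrist')
print('rim',onz(K,Rc,e,(400,217),.207)[:2])
for uv in((219,87),(442,88),(229,278),(426,279)):print('corner',onz(K,Rc,e,uv,.122)[:2])
print('bar',onz(K,Rc,e,(243,133),.166)[:2],onz(K,Rc,e,(245,248),.166)[:2])
c=np.array([.613,-.0465]);print(delta([*c,.158],1.29), delta([*c,.26],1.29))
E
```

```text
rim [ 0.6146 -0.0429]
corner [0.4995 0.0915]
corner [0.6889 0.0354]
corner [ 0.4443 -0.084 ]
corner [ 0.6398 -0.1421]
bar [0.515  0.0476] [ 0.4839 -0.0452]
[ 0.281  6.454 17.236 -0.003] [ 0.281  6.454  7.036 -0.003]
```

Emit:
{"op": "apply_moves", "data": {
  "steps": [
    [0.1, 1.5, 0, 0],
    [0.3, 4.5, 0, 0],
    [0.4, 6.4, 2, 0],
    [0.4, 6.4, 5, 0],
    [0.4, 6.4, 8, 0],
    [0.4, 6.4, 11, 0],
    [0.4, 6.4, 13.5, 0],
    [0.4, 6.4, 15.5, 0],
    [0.4, 6.4, 16.8, 0],
    [0.4, 6.4, 17.2, 0]
  ]
}}

```text
clock: 4.55
position: [0.6122, -0.0445, 0.1565]
tool_rot: [-3.139, 0.001, 1.289]
force: [1.0, 0.7, -0.1]
grip_width: 0.0852
```

```bash
python3 - <<'E'
from h import *
im,K,Rc,e=grab('wrist');s=telemetry.observe();print(s['clock'],s['position'],s['tool_rot'],s['force'])
im2=grab('side')[0]
save('w2.png',np.hstack([im,cv2.resize(im2[170:350,220:460],(640,480))])[::1][:, :]); 
cv2.imwrite('pics/w2.png',cv2.resize(cv2.imread('pics/w2.png'),(800,300)))
E
```

```text
4.6 [ 0.61252747 -0.04427675  0.15707613] [-3.13989790e+00  5.60378322e-04  1.28894823e+00] [-0.00151217 -0.26353736 -0.10180472]
```

View pics/w2.png

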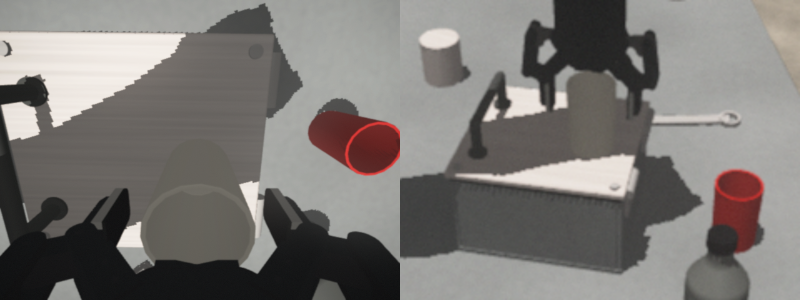

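The white cup stands between the pads. I'll close gently.

Emit:
{"op": "apply_moves", "data": {
  "steps": [
    [0, 0, 0, 0],
    [0, 0, 0, 0],
    [0, 0, 0, 0],
    [0, 0, 0, 0],
    [0, 0, 0, 0],
    [0, 0, 0, 0],
    [0, 0, 0, 0],
    [0, 0, 0, 0],
    [0, 0, 0, 0],
    [0, 0, 0, 0]
  ],
  "claw": 0.5,
  "force": 25
}}

```text
clock: 5.48
position: [0.6138, -0.0437, 0.1597]
tool_rot: [3.14, -0.0, 1.29]
force: [-0.9, 0.1, 7.2]
grip_width: 0.0556
```

Emit:
{"op": "apply_moves", "data": {
  "steps": [
    [0, 0, -0.1, 0],
    [0, 0, -0.4, 0],
    [0, 0, -0.8, 0],
    [0, 0, -1.5, 0],
    [0, 0, -2.5, 0],
    [0, 0, -3.5, 0],
    [0, 0, -4.5, 0],
    [0, 0, -5.5, 0],
    [0, 0, -6, 0],
    [0, 0, -6, 0]
  ]
}}

```text
clock: 6.32
position: [0.6137, -0.0437, 0.2199]
tool_rot: [3.14, -0.0, 1.29]
force: [0.4, 0.1, -0.4]
grip_width: 0.0556
```

```bash
python3 - <<'E'
from h import *
s=telemetry.observe();print(s['clock'],s['position'],s['tool_rot'],s['force'],s['grip_width'])
im2=grab('side')[0]
t=grab('top');d=cams.pinpoint('top','tray');print(d, onz(*t[1:],d[0]['uv'],0) if d else '')
b=cams.find_in('top','tray');print(b,[onz(*t[1:],(x['box'][0]+x['box'][2]/2,x['box'][1]+x['box'][3]/2),.01) for x in b])
save('s3.png',im2[120:360,180:500])
print(delta([.44,-.312,.22],1.29),delta([.44,-.312,.04],1.29))
E
```

```text
6.3167 [ 0.61368905 -0.04368795  0.2198814 ] [ 3.13956537e+00 -4.45638405e-04  1.28957451e+00] [ 0.35812283  0.13614365 -0.4140269 ] 0.0556283981792361
[{'uv': [441.7, 305.3], 'score': 0.89}] [ 0.4390831 -0.3052154  0.       ]
[{'box': [433.9, 272.1, 45.3, 59.9], 'score': 0.87}] [array([ 0.44622525, -0.33876307,  0.01      ])]
[-30.571  -9.166  -0.222  -0.   ] [-30.571  -9.166  17.778  -0.   ]
```

View pics/s3.png

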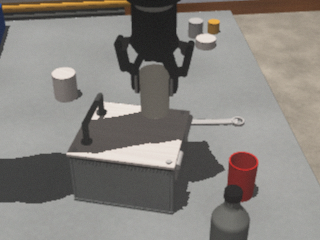

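The cup is lifted, upright between the pads, with the red cup untouched at (242,175) in the crop. Now to the tray.

Emit:
{"op": "apply_moves", "data": {
  "steps": [
    [-1.5, -0.5, 0, 0],
    [-4.5, -1.4, 0, 0],
    [-8, -2.4, 0, 0],
    [-12, -3.6, 0, 0],
    [-16, -4.8, 0, 0],
    [-20, -6, 0, 0],
    [-24, -7.3, 0, 0],
    [-27.5, -8.3, 0, 0],
    [-29.7, -9, 0, 0],
    [-30.4, -9.2, 0, 0]
  ]
}}

```text
clock: 7.35
position: [0.437, -0.3141, 0.2178]
tool_rot: [-3.14, 0.001, 1.284]
force: [0.2, 0.1, -0.6]
grip_width: 0.0557
```

Emit:
{"op": "apply_moves", "data": {
  "steps": [
    [0, 0, 1, 0],
    [0, 0, 3, 0],
    [0, 0, 5.5, 0],
    [0, 0, 8, 0],
    [0, 0, 10.5, 0],
    [0, 0, 12.5, 0],
    [0, 0, 14, 0],
    [0, 0, 15, 0],
    [0, 0, 15.5, 0],
    [0, 0, 15.5, 0]
  ]
}}

```text
clock: 8.18
position: [0.4404, -0.3092, 0.0623]
tool_rot: [-3.14, -0.001, 1.291]
force: [0.2, 0.4, -0.3]
grip_width: 0.0558
```

```bash
python3 - <<'E'
from h import *
s=telemetry.observe();print(s['clock'],s['position'],s['tool_rot'],s['force'],s['grip_width'])
im2=grab('side')[0]
save('s4.png',cv2.resize(im2[250:480,130:400],None,fx=2,fy=2))
E
```

```text
8.1833 [ 0.44042013 -0.30916537  0.06230635] [-3.14024025e+00 -8.31422600e-04  1.29090240e+00] [ 0.16524673  0.43820197 -0.32995049] 0.055826357698277755
```

View pics/s4.png

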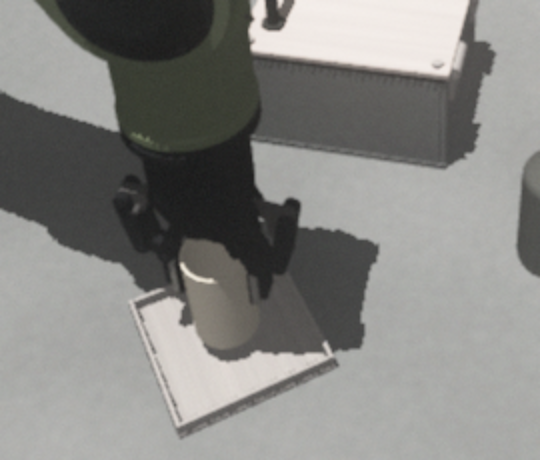

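Emit:
{"op": "apply_moves", "data": {
  "steps": [
    [0, 0, 0.3, 0],
    [0, 0, 0.7, 0],
    [0, 0, 1.0, 0],
    [0, 0, 1.2, 0],
    [0, 0, 1.4, 0],
    [0, 0, 1.5, 0],
    [0, 0, 1.6, 0],
    [0, 0, 1.7, 0],
    [0, 0, 1.8, 0],
    [0, 0, 1.8, 0]
  ]
}}

```text
clock: 9.07
position: [0.4404, -0.3102, 0.0452]
tool_rot: [-3.141, -0.0, 1.29]
force: [-0.3, -0.5, -0.5]
grip_width: 0.0556
```

Emit:
{"op": "apply_moves", "data": {
  "steps": [
    [0, 0, 0.05, 0],
    [0, 0, 0.1, 0],
    [0, 0, 0.15, 0],
    [0, 0, 0.2, 0],
    [0, 0, 0.25, 0],
    [0, 0, 0.3, 0],
    [0, 0, 0.35, 0],
    [0, 0, 0.35, 0],
    [0, 0, 0.35, 0],
    [0, 0, 0.35, 0]
  ]
}}

```text
clock: 9.9
position: [0.4404, -0.3103, 0.042]
tool_rot: [3.141, 0.0, 1.29]
force: [-2.2, 0.8, 5.6]
grip_width: 0.0559
```

Contact felt (5.6 N upward). Open and rise.

Emit:
{"op": "apply_moves", "data": {
  "steps": [
    [0, 0, 0, 0],
    [0, 0, 0, 0],
    [0, 0, 0, 0],
    [0, 0, 0, 0],
    [0, 0, 0, 0],
    [0, 0, 0, 0],
    [0, 0, 0, 0],
    [0, 0, 0, 0],
    [0, 0, 0, 0],
    [0, 0, 0, 0]
  ],
  "claw": 0
}}

```text
clock: 10.73
position: [0.4404, -0.3102, 0.0418]
tool_rot: [-3.142, 0.0, 1.29]
force: [0.2, -0.4, -0.5]
grip_width: 0.0854
```

Emit:
{"op": "apply_moves", "data": {
  "steps": [
    [0, 0, -0.5, 0],
    [0, 0, -1.5, 0],
    [0, 0, -3, 0],
    [0, 0, -5.5, 0],
    [0, 0, -9, 0],
    [0, 0, -12.5, 0],
    [0, 0, -16, 0],
    [0, 0, -19.5, 0],
    [0, 0, -21.5, 0],
    [0, 0, -22, 0]
  ]
}}

```text
clock: 11.57
position: [0.4414, -0.3107, 0.2666]
tool_rot: [3.136, 0.002, 1.29]
force: [0.8, -0.0, 0.7]
grip_width: 0.0852
```

```bash
python3 - <<'E'
from h import *
np.set_printoptions(precision=4,suppress=True)
s=telemetry.observe();print(s['clock'],s['position'],s['tool_rot'],s['force'],s['grip_width'])
w=grab('wrist');save('w5.png',w[0])
t=grab('top');a=[d['uv'] for d in cams.pinpoint('top','cup_center')]
q=grab('side');b=[d['uv'] for d in cams.pinpoint('side','cup_center')];print(a,b)
for u in a:print([ (onz(*t[1:],u,.0465)) for u in a])
for x in a:
  for y in b:print(*tri([(t[3],ray(t[1],t[2],x)),(q[3],ray(q[1],q[2],y))]))
print(delta([.493,.001,.26],1.28))
save('s5.png',np.hstack([cv2.resize(q[0][330:480,150:350],(400,300)),cv2.resize(w[0],(400,300))]))
E
```

```text
11.5667 [ 0.4414 -0.3107  0.2666] [3.1361 0.0019 1.2897] [ 0.8409 -0.0179  0.6861] 0.08522445938820822
[[449.1, 307.2], [352.3, 159.7]] [[420.1, 293.3], [241.7, 402.5]]
[array([ 0.4333, -0.3112,  0.0465]), array([ 0.7899, -0.093 ,  0.0465])]
[array([ 0.4333, -0.3112,  0.0465]), array([ 0.7899, -0.093 ,  0.0465])]
[ 0.5659 -0.2935  0.2566] [0.1417870289048558, 0.14178702890485587]
[ 0.437  -0.3106  0.0463] [0.0037873179971508763, 0.00378731799715096]
[ 0.7807 -0.0921  0.0582] [0.005144559226016038, 0.005144559226015991]
[ 0.6033 -0.1841  0.0543] [0.1993002223746214, 0.1993002223746216]
[31.344 -3.516  0.084  0.01 ]
```

View pics/s5.png

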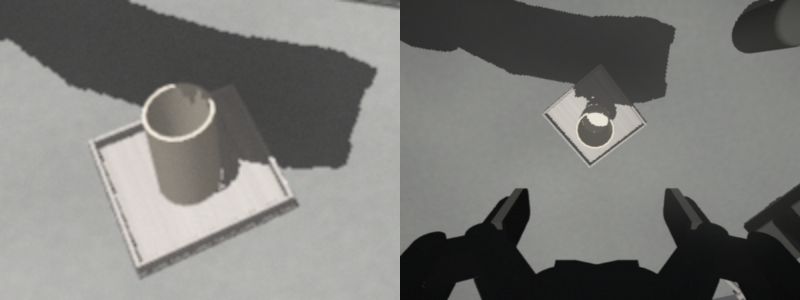

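The cup stands upright near the middle of the tray (left half: foot at about (185,195)) and is released. Now to the handle.

Emit:
{"op": "apply_moves", "data": {
  "steps": [
    [1.5, -0.2, 0, 0],
    [4.5, -0.5, 0, 0],
    [8, -0.9, 0, 0],
    [12, -1.3, 0, 0],
    [16, -1.7, 0, 0],
    [20, -2.1, 0, 0],
    [24, -2.5, 0, 0],
    [28, -2.9, 0, 0],
    [30.5, -3.1, 0, 0],
    [31.3, -3.2, 0, 0.01]
  ]
}}

```text
clock: 12.65
position: [0.4964, 0.004, 0.2609]
tool_rot: [-3.14, -0.001, 1.285]
force: [-0.3, -0.5, -0.2]
grip_width: 0.0854
```

```bash
python3 - <<'E'
from h import *
np.set_printoptions(precision=4,suppress=True)
s=telemetry.observe();print(s['clock'],s['position'],s['tool_rot'],s['force'])
w=grab('wrist');save('w6.png',w[0])
for n,z in(('lid_handle',.164),('lid_hinge',.114)):
    for d in cams.pinpoint('wrist',n)[:3]:print(n,d,onz(*w[1:],d['uv'],z))
E
```

```text
12.65 [0.4964 0.004  0.2609] [-3.1398 -0.0013  1.2852] [-0.2904 -0.5324 -0.2223]
lid_handle {'uv': [314.8, 234.3], 'score': 0.75} [0.4983 0.0054 0.164 ]
lid_hinge {'uv': [539.0, 220.7], 'score': 0.75} [ 0.6719 -0.0495  0.114 ]
```

View pics/w6.png

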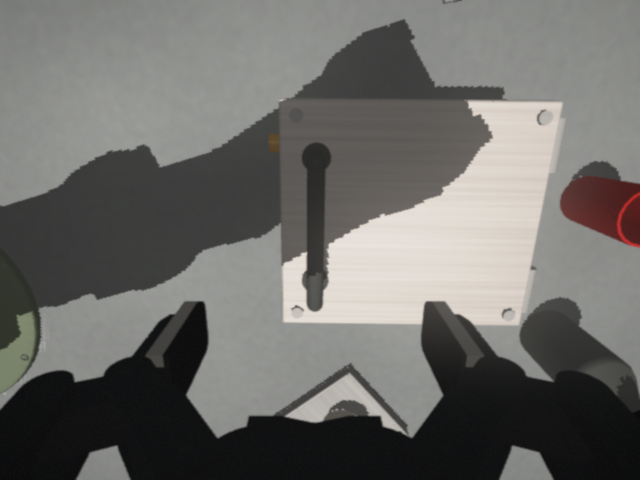

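Bar (column 316, rows 155–300) is centred between the pads. Descend and grip.

Emit:
{"op": "apply_moves", "data": {
  "steps": [
    [0, 0.1, 1, 0],
    [0, 0.1, 3, 0],
    [0, 0.1, 5, 0],
    [0, 0.1, 7, 0],
    [0, 0.1, 8.5, 0],
    [0, 0.1, 10, 0],
    [0, 0.1, 10.8, 0],
    [0, 0.1, 11.3, 0],
    [0, 0.1, 11.6, 0],
    [0, 0.1, 11.6, 0]
  ]
}}

```text
clock: 13.63
position: [0.4974, -0.0013, 0.1455]
tool_rot: [-3.141, 0.0, 1.279]
force: [-0.5, 0.8, -0.5]
grip_width: 0.085
```

Emit:
{"op": "apply_moves", "data": {
  "steps": [
    [0, 0, 0, 0],
    [0, 0, 0, 0],
    [0, 0, 0, 0],
    [0, 0, 0, 0],
    [0, 0, 0, 0],
    [0, 0, 0, 0],
    [0, 0, 0, 0],
    [0, 0, 0, 0],
    [0, 0, 0, 0],
    [0, 0, 0, 0]
  ],
  "claw": 1,
  "force": 70
}}

```text
clock: 14.47
position: [0.4954, -0.0003, 0.1456]
tool_rot: [-3.138, 0.001, 1.28]
force: [-14.8, 5.4, 9.8]
grip_width: 0.0096
```

Emit:
{"op": "apply_moves", "data": {
  "steps": [
    [0, -0.05, 0, 0],
    [0, -0.1, -0.05, 0],
    [0, -0.15, -0.1, 0],
    [0, -0.2, -0.1, 0],
    [0, -0.2, -0.1, 0],
    [0, -0.2, -0.1, 0],
    [0, -0.2, -0.1, 0],
    [0, -0.2, -0.1, 0],
    [0, -0.2, -0.1, 0],
    [0, -0.2, -0.1, 0]
  ]
}}

```text
clock: 15.3
position: [0.4955, -0.0003, 0.1467]
tool_rot: [-3.141, -0.0, 1.28]
force: [1.4, 0.6, -8.2]
grip_width: 0.0095
```

Gripped, and now lightly pulling up (8 N). Follow the lid's arc slowly.

Emit:
{"op": "apply_moves", "data": {
  "steps": [
    [0, 0.0, -0.05, 0],
    [0, 0.02, -0.1, 0],
    [0, 0.05, -0.2, 0],
    [0, 0.08, -0.3, 0],
    [0, 0.11, -0.4, 0],
    [0, 0.15, -0.5, 0],
    [0, 0.18, -0.6, 0],
    [0, 0.21, -0.7, 0],
    [0, 0.25, -0.8, 0],
    [0, 0.28, -0.9, 0]
  ]
}}

```text
clock: 16.13
position: [0.4981, -0.0011, 0.1558]
tool_rot: [-3.141, 0.0, 1.28]
force: [2.3, 0.7, -14.7]
grip_width: 0.0095
```

```bash
python3 - <<'E'
from h import *
s=telemetry.observe();print(s['clock'],s['position'],s['force'],s['grip_width'])
q=grab('side');print(cams.pinpoint('side','lid_handle'))
save('s7.png',cv2.resize(q[0][150:480,170:460],(527,600)))
E
```

```text
16.1333 [ 0.4980517  -0.001125    0.15583311] [  2.31592195   0.68563841 -14.66212868] 0.009493762045559831
[{'uv': [274.4, 224.6], 'score': 0.64}, {'uv': [361.7, 261.9], 'score': 0.48}]
```

View pics/s7.png

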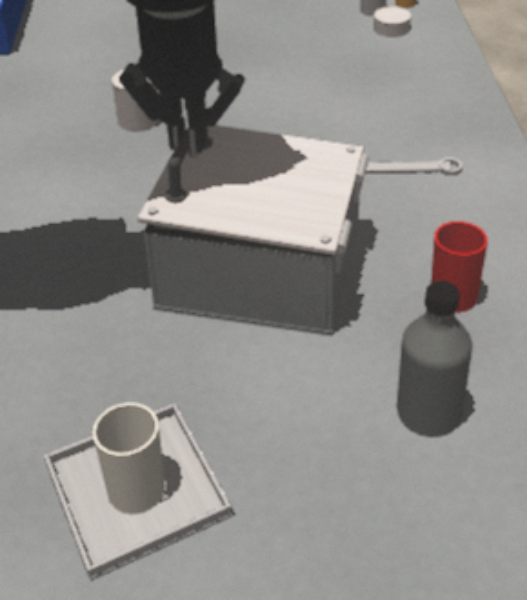

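The lid has come free: a gap shows at (150,225), and the cup is still upright in the tray. I'll continue along the arc.

Emit:
{"op": "apply_moves", "data": {
  "steps": [
    [0, 0.04, -0.11, 0],
    [0, 0.08, -0.22, 0],
    [0, 0.12, -0.33, 0],
    [0, 0.15, -0.43, 0],
    [0, 0.19, -0.54, 0],
    [0, 0.23, -0.65, 0],
    [0, 0.27, -0.76, 0],
    [0, 0.31, -0.87, 0],
    [0, 0.35, -0.97, 0],
    [0, 0.39, -1.08, 0]
  ]
}}

```text
clock: 17.07
position: [0.5018, -0.0023, 0.1669]
tool_rot: [-3.142, 0.0, 1.28]
force: [-4.8, 1.1, -3.2]
grip_width: 0.0096
```

Emit:
{"op": "apply_moves", "data": {
  "steps": [
    [0, 0.05, -0.11, 0],
    [0, 0.1, -0.22, 0],
    [0, 0.15, -0.33, 0],
    [0, 0.2, -0.44, 0],
    [0, 0.25, -0.55, 0],
    [0, 0.3, -0.66, 0],
    [0, 0.35, -0.77, 0],
    [0, 0.39, -0.88, 0],
    [0, 0.43, -0.97, 0],
    [0, 0.46, -1.04, 0]
  ]
}}

```text
clock: 17.9
position: [0.506, -0.0035, 0.1772]
tool_rot: [-3.141, 0.0, 1.28]
force: [-4.9, 1.8, -3.3]
grip_width: 0.0095
```

Emit:
{"op": "apply_moves", "data": {
  "steps": [
    [0, 0, 0, 0],
    [0, 0, 0, 0],
    [0, 0, 0, 0],
    [0, 0, 0, 0],
    [0, 0, 0, 0],
    [0, 0, 0, 0],
    [0, 0, 0, 0],
    [0, 0, 0, 0],
    [0, 0, 0, 0],
    [0, 0, 0, 0]
  ]
}}

```text
clock: 18.73
position: [0.506, -0.0035, 0.1772]
tool_rot: [-3.141, 0.0, 1.28]
force: [-5.7, 1.5, -1.6]
grip_width: 0.0097
```

```bash
python3 - <<'E'
from h import *
np.set_printoptions(precision=4,suppress=True)
s=telemetry.observe();print(s['clock'],s['position'],s['force'],s['grip_width'],np.abs(s['qd']).max())
q=grab('side');a=cams.pinpoint('side','lid_handle');c=cams.pinpoint('side','cup_center');print(a,c)
t=grab('top');b=cams.pinpoint('top','cup_center');print(b)
p=np.array(s['position'])+[0,0,.019];print('bar expected px',proj(*q[1:],p), 'angle from rise',np.degrees(np.arcsin((p[2]-.114)/np.hypot(.18,.05))-np.arctan2(.05,.18)))
save('s8.png',cv2.resize(q[0][150:480,170:460],(527,600)))
E
```

```text
18.7333 [ 0.506  -0.0035  0.1772] [-5.6907  1.5456 -1.5641] 0.009676003041866759 0.0016095271655209807
[{'uv': [278.5, 215.4], 'score': 0.92}] [{'uv': [240.6, 402.5], 'score': 0.77}, {'uv': [418.9, 294.8], 'score': 0.77}]
[{'uv': [352.0, 162.5], 'score': 0.75}, {'uv': [450.8, 304.1], 'score': 0.71}]
bar expected px [275.876  216.0873] angle from rise 10.563114801042254
```

View pics/s8.png

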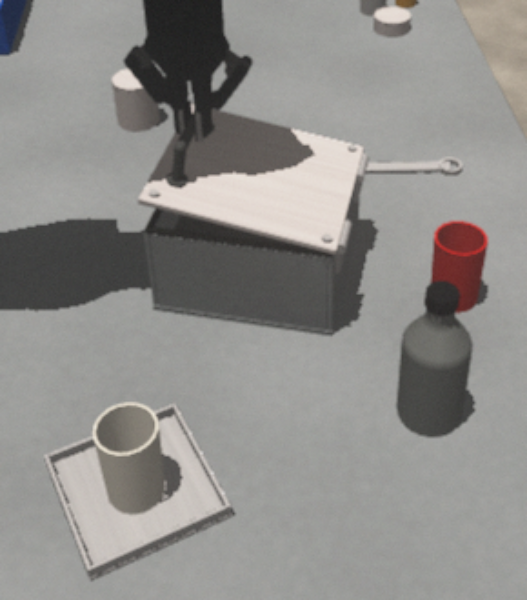

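The picture shows the lid open about 10° (front edge at (145,200), gap down to (150,230)), the cup upright in the tray and the bystanders where they were. I'll hand it in.

```bash
python3 -c "
from h import *
print(workorder.job_done())"
```

```text
the job is handed in; nothing more can be done
None
```

I moved the white cup from the lid to the tray, let go of it, then gripped the lid's bar handle, broke the seal slowly and left the arm holding the lid slightly open. The job was handed in at about 19 s, and no verdict was reported.

- **Lid:** the last check put it at about 10.5°, worked out from the height of the gripper, with the arm at rest. The bar showed within about 3 pixels of where I expected it in the side view.
- **Grip:** I set 70 N on the handle. The opening read 9.6 mm on a 12 mm bar, a mismatch I did not explain, but the lid followed the gripper all the way up.
- **Cup:** it was squeezed at 25 N and stands upright in the tray. Its centre measured (0.437, -0.311, 0.046) m just after release, within about 5 mm of the tray's middle. The last side view put it within a pixel or so of where it was then, though the top view's estimate had shifted by about 3 pixels.
- **Other things:** the red look-alike cup, billet, oilcan and wrench looked unmoved in the last side picture. I did not measure them again.

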